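Show a bottle neck from the finds box to the record camera

TASK

The rim of the slender bottle neck is due for its record picture. Slide the clear lid of the finds box fully open and leave it so, lift the slender neck out of the foam without disturbing the two squat ones, and hold it up in the air to the record camera on its stand: the centre of its mouth straight in front of the lens and 15 cm from the glass, the mouth facing squarely into the lens. Do not touch the camera, leave everything else where it lies, and finish while still holding the neck there, motionless.

Things in the scene. Friction and masses are not known exactly. Their poses are not given: they have to be found in the camera images.
- finds_box: Grey box fixed on the table, 132 (x) x 214 (y) x 64 mm high, walls 4 mm. Origin: centre of its underside; +x: the way the lid opens. Foam floor 8 mm above the table; upper foam (top at 22 mm) has three cut-outs at x = 0, y = -66, 0, +66 mm, each 54 (x) x 58 (y) mm; from both x sides of each, finger notches 34 mm wide (y) run to the walls, down to the foam floor.
- box_lid (a joint): Slide of the clear lid (126 mm in x, 3 mm thick, top 61 mm above the table) in its grooves along +x of the box, in m: 0 shut, 0.11 fully open at its stop. It takes 1 to 2 N, more when moved fast, and stays where it is left. Open, it sticks out 0.11 m beyond the far wall.
- pull_bar (a point): Centre of the top of the white pull bar on the lid, near its far edge (50 mm from the lid's middle): 10 mm thick along the box x, 60 mm long along y, standing 14 mm above the lid; its top is 75 mm above the table.
- slender_neck: Yellow glazed bottle neck, the slender one: 50 mm long, 37 mm across, about 38 g. Lies on its side on the foam in one of the three cut-outs (which one varies). Origin: centre of its broken foot, 26 mm to the -y side of the cut-out's centre; z runs along its middle line to the mouth, which points to +y of the box at the start.
- mouth (a point): Centre of the mouth (flared rim) of the slender neck, on its middle line 50 mm from the foot.
- squat_neck_1: Squat yellow bottle neck, 48 mm across, 33 mm long, lying on its side in another cut-out, top about 56 mm above the table. Stays there. Origin: centre of its foot.
- squat_neck_2: Like squat_neck_1, in the remaining cut-out.
- camera_stand: Bench stand of the record camera, fixed: round dark foot 132 mm across, column 14 mm thick and 405 mm high, clamp and short arm at the top. Origin: on the table straight below the lens glass; the column stands 113 mm from there along +x, and the camera looks to -x.
- camera_head: The black camera, orange line round its lens barrel (42 mm thick, 40 long), body 52 x 62 x 50 mm behind it. Origin: centre of the front glass, 286 mm above the table. It looks along its own -x axis, 25 degrees below level; its y is level. The mouth belongs on this axis at x = -150 mm.
- roof_tile: Red-brown flanged roof tile piece, 97 x 96 x 49 mm, a bystander. Origin: centre of the underside.
- photo_scale: Chequered photo scale block, 18 x 120 x 9 mm, a bystander. Origin: centre of the underside.
- loupe: Black loupe with a grey grip, 39 x 70 x 14 mm, a bystander. Origin: centre of the underside.
- sherd_held: Olive-grey sherd, 51 x 56 x 12 mm, a bystander. Origin: centre of the underside.
- jar: Clear sample jar with orange cap, 45 mm across, 64 mm high, a bystander. Origin: centre of the underside.
- sherd_mixed_1: Brown-red sherd, 52 x 40 x 12 mm, a bystander. Origin: centre of the underside.
- sherd_grey_8: Grey sherd, 68 x 43 x 19 mm, a bystander. Origin: centre of the underside.

How it is judged:
On the way, in this order (a step that is already met when the one before it is completed fails the run):
1. the clear lid is slid fully open (within 10 mm of its stop) (value of joint box_lid above 0.1 m), for 0.2 s.
2. the slender neck is held by the fingers, lifted clear of the box (height (world z) of slender_neck above 0.11 m and contact force between the fingers and slender_neck above 0.5 N), for 0.2 s.
At the end, for the whole second after the job is handed in: Fingers alone hold the slender neck at rest: mouth centre 150 mm (to 20) before the glass, within 18 mm of the lens axis sideways and up or down, mouth towards the lens, middle line within 12 degrees of its axis. Lid open to within 10 mm of its stop; squat necks within 15 mm of where they were (x of mouth in the frame of camera_head between -0.17 and -0.13 m and y of mouth in the frame of camera_head between -0.018 and 0.018 m and z of mouth in the frame of camera_head between -0.018 and 0.018 m and angle between the z axis of slender_neck and the x axis of camera_head, either way round below 0.21 rad and x of slender_neck in the frame of camera_head below -0.17 m and contact force between the fingers and slender_neck above 0.5 N and height (world z) of slender_neck above 0.12 m and linear speed of slender_neck below 0.02 m/s and angular speed of slender_neck below 0.15 rad/s and contact force between slender_neck and camera_stand below 0.2 N and contact force between slender_neck and finds_box below 0.2 N and value of joint box_lid above 0.1 m and distance of each of squat_neck_1, squat_neck_2 from where it was at the start of the episode below 0.015 m); the arm keeps its last pose, push and grip.
It fails at once if the camera or its stand is touched (over 1.5 N) (contact force between any of the arm, the fingers, slender_neck and camera_stand above 1.5 N).
It fails at once if a squat neck is shifted by more than 15 mm (distance of any of squat_neck_1, squat_neck_2 from where it was at the start of the episode above 0.015 m).
It fails at once if a thing that lies round the work is shifted by more than 20 mm (distance of any of roof_tile, photo_scale, loupe, sherd_held, jar, sherd_mixed_1, sherd_grey_8 from where it was at the start of the episode above 0.02 m).
It also fails if it takes over 51 s, if anything falls off the work surface, if the arm or the gripper's body presses on something with over 40 N, if the wrist force passes 120 N, or if a joint passes its speed limit or range.

ROBOT

A 6-joint arm with a two-finger parallel gripper is mounted at the origin on a cart in front of the work surface, level with it; the furniture and walls round the work are solid. World frame = base frame: x ahead of the robot, y to its left, z up, the work surface at z = 0. Lengths are in m, angles in rad, forces in N, time in s.
With the tool pointing down it reaches from about 0.225 to 0.875 m from the base axis. Payload 3.4 kg.
Tool frame: the origin (TCP) lies at the very end of the fingers, on their centre line; the grasp point (between the pads) lies tcp_to_grasp behind it (tcp_to_grasp is the distance from the TCP to the grasp point, in m); z points along the fingers, y is the line along which they close (so a half turn about z gives the same grasp; the last joint's range is limited). The gripper opens to 85 mm and grips with 20 to 120 N. Pads are 22 mm wide; open, the fingers measure 114 mm over their backs; the gripper's body (76 mm by 85 mm) begins 54 mm behind the grasp point. The pads swing forward as they close: fully open they stand 13 mm farther back than shut.
Start: joints at [1.182, 0.276, 1.505, -0, 1.361, -0.121], TCP at [0.152, 0.555, 0.231] pointing down, gripper open.
Joint ranges: [-2.89, 2.89], [-0.75, 2.08], [0.22, 2.7], [-1.18, 4.32], [0.11, 2.71], [-2.7, 2.7]. Speed limits (rad/s): [2.57, 2.57, 3.14, 3.14, 3.14, 3.14].

INTERFACE

Orientations are given as a unit quaternion [x, y, z, w].
In Python, from workcell import read_state, read_camera, finish_job, tcp_to_grasp gives the robot as it stands. The module is installed in compiled form; this text tells all that it offers.
- The arm moves only by the tool apply_moves, never from a script. Its argument "moves" is a list of rows, each a list of 7 numbers: the shift along the tool's x, y, z scaled (see below), then the turn, a rotation vector about the tool's x, y, z scaled (see below), then the opening, from 0 (shut) to 1 (fully open). A call has exactly 10 rows; each row is the pose to reach, as a shift and turn from the pose commanded when the call began, along the tool's axes at that moment, turning the shorter way round; what a row does not reach only later rows make up. The controller multiplies each number of a shift by 30 cm and each number of a turn by 360 degrees. A row lasts 1/12 s, in which the tool goes at most 41.7 mm and 7.16 degrees, less where a joint would pass 70% of its speed; a pose out of reach is approached as far as the arm can. A call with a number of a shift or a turn outside -1 to 1 is refused whole. A call with a gripper value outside its range is refused whole. The fingers move at their own pace and stop on an object; "squeeze" is the grip in N (left out, the last holds). Time passes only in rows, so rows that repeat a pose let the fingers close, or fill a call up. It gives the time, the measured TCP pose, the force, the opening and the grip force at its end, in the units of the state.
- read_state(): the state, without advancing time (a new reading comes with each control period).
- read_camera(name): name is "scene" or "side" or "wrist"; returns a dict with "image" (420x560x3 uint8, red, green, blue), "mtx" (3x3 intrinsics, pixels), "rvec" (rotation vector, rad) and "tvec" (3), from world to camera coordinates, as OpenCV has them; the wrist camera has in their place "T_tool_cam" (4x4, takes a point from camera to tool coordinates, whose origin is the TCP and whose axes are the flange's). Camera axes: x right, y down, z forward; pixel columns grow to the right and rows downward; lengths in m; the calibration is good to about 2 mm. The wrist camera is an equidistant fisheye: a pixel r from the principal point sees the ray r / f radians off the axis. A picture is of the moment at which its call begins: read the wrist's pose just before it. There is no depth.
- finish_job(): hands the job in; it is judged then, once.
The state is a dict: "clock": time; "joints": joint angles; "dq": joint speeds; "joint_efforts": joint torques, N m; "tcp_pos": TCP position; "eef_rot": TCP orientation; "contact_force": force on the tool from outside, world axes, zero at the start; "ft_torque": the same for the moment, N m; "finger_gap": finger opening in m; "grip_force": force on a finger pad.
Only numpy, scipy, OpenCV 4.12 (cv2) and the standard library are available. Lean on these libraries where they do the work, as an engineer would, in place of code of your own. Each camera call takes 0.05 s, during which the arm holds its last target. There are 200 camera calls.

## Working session

There is one attempt and no reset: what is moved stays moved. The work goes in short steps, Python scripts to look and compute and a tool call to move; the robot and the scene stay as the last step left them, time stands still between calls to the robot, and variables do not carry over. Pictures are saved under pics/ and viewed, at most 10 in all, crops included, and the job is handed in when it is done.

Besides the shell and the picture viewer there is one more tool, called after "Request:" by a JSON object that holds its "api" and its "payload". apply_moves: Moves the arm, as the interface text tells. Its arguments: {"type":"object","properties":{"moves":{"type":"array","items":{"type":"array","items":{"type":"number"}}},"squeeze":{"type":"number"}},"required":["moves"]}

```bash
mkdir -p pics; python3 - <<'E'
from workcell import *
import cv2, numpy as np
s=read_state(); print(s); print(tcp_to_grasp)
for n in ("scene","side"):
    c=read_camera(n); cv2.imwrite(f"pics/{n}0.png",c["image"][:,:,::-1])
    np.savez(f"{n}0.npz",**c)
    R=cv2.Rodrigues(np.array(c["rvec"]))[0]; print(n,c["mtx"], -R.T@np.array(c["tvec"]).ravel(), R[2])
c=read_camera("wrist"); np.savez("wrist0.npz",**c); cv2.imwrite("pics/wrist0.png",c["image"][:,:,::-1]); print(c["mtx"],c["T_tool_cam"])
E
```

```text
{'clock': 0.0, 'joints': array([ 1.18204529e+00,  2.76593564e-01,  1.50615481e+00, -1.05554482e-05,
        1.36073696e+00, -1.20987391e-01]), 'dq': array([-0.000337  ,  0.0017153 ,  0.00159518,  0.00099679,  0.00066537,
        0.0013322 ]), 'joint_efforts': array([ 4.46206031e-04, -4.16768503e+01, -2.45811260e+01,  1.39409835e-04,
        1.10414889e-02, -1.17585293e-05]), 'tcp_pos': array([0.15192132, 0.55399321, 0.23043192]), 'eef_rot': array([ 1.33481067e-01,  9.91050912e-01, -9.17070420e-04, -2.33596093e-04]), 'contact_force': array([-0.34753659,  0.52952766, -0.36095318]), 'ft_torque': array([ 0.01556891, -0.02341907, -0.02895648]), 'grip_force': 0.0, 'finger_gap': 0.08541878722336063}
0.0187
scene [[382.04443996   0.         277.37099171]
 [  0.         382.04443996 207.76177955]
 [  0.           0.           1.        ]] [-0.21875121  0.5671654   0.62066763] [ 0.76253797 -0.50104392 -0.40925645]
side [[452.47835326   0.         278.65742354]
 [  0.         452.47835326 208.24909971]
 [  0.           0.           1.        ]] [ 0.44172029 -1.22039796  0.96403237] [ 0.0931089   0.84833258 -0.52121259]
[[325.1922621    0.         283.88531705]
 [  0.         325.1922621  206.89115689]
 [  0.           0.           1.        ]] [[ 9.56926794e-04 -9.57773292e-01 -2.87522878e-01  7.40955982e-02]
 [ 9.99999322e-01  1.10746491e-03 -3.60924913e-04  2.42527490e-04]
 [ 6.64105741e-04 -2.87522338e-01  9.57773702e-01 -1.42306514e-01]
 [ 0.00000000e+00  0.00000000e+00  0.00000000e+00  1.00000000e+00]]
```

View pics/scene0.png

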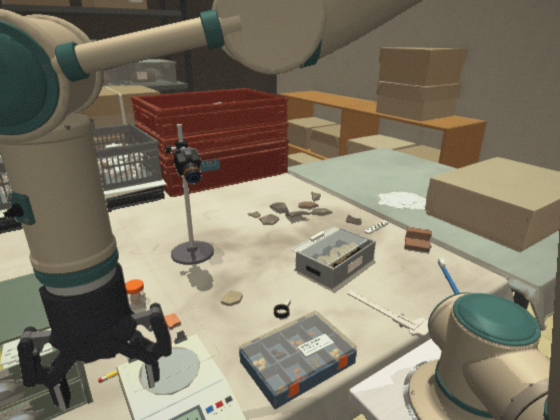

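View pics/side0.png

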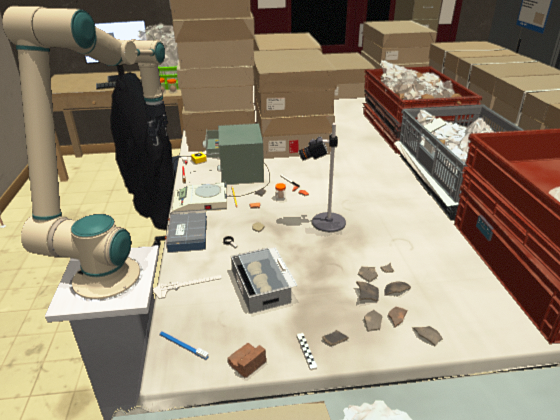

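The scene view shows the box around (335,257) with the white bar on its far side near (318,238), and the camera around (188,160) with its foot at (192,252). In the side view the box is around (262,278) with the bar on its +x side, the foot is at (329,222) and the camera head at (315,150). I'll enlarge both to get accurate pixel positions.

```bash
python3 - <<'E'
import cv2, numpy as np
a=cv2.imread("pics/scene0.png"); b=cv2.imread("pics/side0.png")
f=lambda im,x,y,w,h: cv2.resize(im[y:y+h,x:x+w],(400,300),interpolation=cv2.INTER_CUBIC)
t=np.hstack([f(a,288,220,100,75),f(b,222,240,80,75 if 0 else 60+15)])
u=np.hstack([f(a,150,115,80,60),f(b,285,125,80,60)])
cv2.imwrite("pics/z.png",np.vstack([t,u]))
E
```

```text
(no output)
```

View pics/z.png

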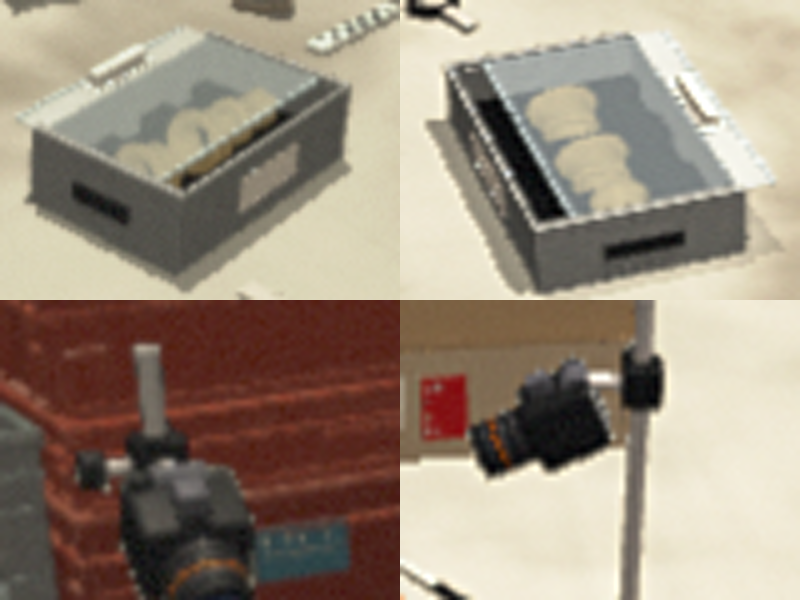

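The crops show the lid already slightly open, with its white edge strip past the far wall. They also show the box corners clearly, and the lens with its orange ring: the side-view glass centre is near (480,448) in the crop. Next I'll cast rays for the box corners, foot and lens.

```bash
cat > h.py <<'E'
import cv2, numpy as np
from scipy.spatial.transform import Rotation as Ro
def load(n): return dict(np.load(n+"0.npz"))
def ray(c,p):
    R=cv2.Rodrigues(c["rvec"])[0]; d=np.append((np.array(p,float)-c["mtx"][:2,2])/c["mtx"][0,0],1)
    return -R.T@c["tvec"].ravel(), R.T@(d/np.linalg.norm(d))
def plane(c,p,z):
    o,d=ray(c,p); return o+d*(z-o[2])/d[2]
def tri(r):
    A=0;b=0
    for o,d in r:
        P=np.eye(3)-np.outer(d,d); A=A+P; b=b+P@o
    x=np.linalg.solve(A,b); return x,[np.linalg.norm((np.eye(3)-np.outer(d,d))@(x-o)) for o,d in r]
E
python3 - <<'E'
from h import *
np.set_printoptions(precision=4,suppress=True)
sc,sd=load("scene"),load("side")
Zs=lambda x,y:(288+x/4-.4,220+y/4-.4); Zd=lambda x,y:(222+(x-400)/5-.4,240+y/4-.4)
for n,p in dict(mp=(182,190),mm=(350,85),pp=(32,125)).items(): print("scene",n,plane(sc,Zs(*p),.064))
for n,p in dict(mm=(535,222),mp=(448,66),pm=(745,190)).items(): print("side",n,plane(sd,Zd(*p),.064))
print("bar scene",plane(sc,Zs(118,62),.075),"side",plane(sd,Zd(697,98),.075))
for n,c,r in(("scene",sc,(165,225,220,270)),("side",sd,(300,205,360,240))):
    im=c["image"][r[1]:r[3],r[0]:r[2]]; m=(im.max(2)<95).astype(np.uint8)
    m=cv2.morphologyEx(m,cv2.MORPH_OPEN,np.ones((3,3)))
    k=max(cv2.findContours(m,0,1)[0],key=cv2.contourArea); e=cv2.fitEllipse(k)
    print(n,"foot",e,plane(c,np.array(e[0])+r[:2],.006))
r=[]
for n,c,q in(("scene",sc,(170,145,215,190)),("side",sd,(290,140,330,170))):
    im=c["image"][q[1]:q[3],q[0]:q[2]].astype(int); h=cv2.cvtColor(im.astype(np.uint8),cv2.COLOR_RGB2HSV)
    m=(h[...,0]>5)&(h[...,0]<22)&(h[...,1]>130)&(h[...,2]>90)
    y,x=np.nonzero(m); print(n,len(x),x.mean()+q[0],y.mean()+q[1],x.min()+q[0],x.max()+q[0],y.min()+q[1],y.max()+q[1]); r.append(ray(c,(x.mean()+q[0],y.mean()+q[1])))
print("ring",tri(r))
print("glass side",plane(sd,(285+80/5-.4,125+148/5-.4),.286))
f=lambda im,x,y,w,h: cv2.resize(im[y:y+h,x:x+w,::-1],(400,300),interpolation=cv2.INTER_CUBIC)
cv2.imwrite("pics/z2.png",np.hstack([f(sc["image"],165,140,60,45),f(sc["image"],155,225,80,60)]))
E
```

```text
scene mp [ 0.4174 -0.0278  0.064 ]
scene mm [ 0.4577 -0.227   0.064 ]
scene pp [0.5397 0.0064 0.064 ]
side mm [ 0.4596 -0.2248  0.064 ]
side mp [ 0.4144 -0.0318  0.064 ]
side pm [ 0.5855 -0.2062  0.064 ]
bar scene [ 0.5647 -0.091   0.075 ] side [ 0.5688 -0.1081  0.075 ]
scene foot ((27.842729568481445, 28.765291213989258), (10.319414138793945, 16.917613983154297), 169.68397521972656) [0.7777 0.2251 0.006 ]
side foot ((28.5, 15.0), (2.29206919670105, 6.992376804351807), 90.0) [0.7947 0.2257 0.006 ]
scene 135 195.3925925925926 161.9777777777778 170 214 145 189
side 12 300.0833333333333 149.5 290 305 140 156
ring (array([0.6813, 0.2234, 0.3196]), [np.float64(0.007651331473420634), np.float64(0.007651331473420532)])
glass side [0.6835 0.2402 0.286 ]
```

View pics/z2.png

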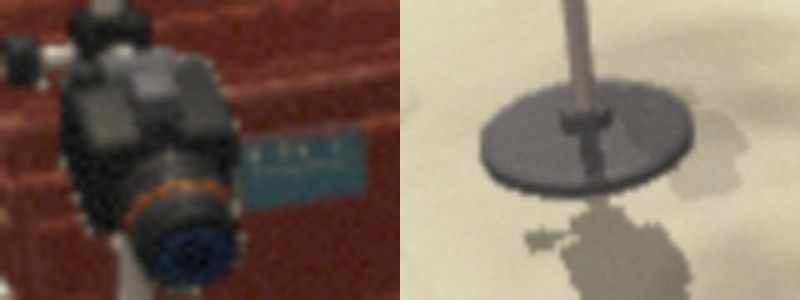

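The glass centre in the scene view is near (193.4,178.3), and the foot centre near (191.8,250.8). I'll combine these with the side view and work out the first move, to a point above the box.

```bash
cat >> h.py <<'E'
def go(pos,R,s=None):
    "shift/turn numbers from the present pose to TCP pos, R"
    from workcell import read_state
    s=s or read_state(); R0=Ro.from_quat(s["eef_rot"])
    d=R0.inv().apply(np.array(pos)-s["tcp_pos"])/.3; r=(R0.inv()*R).as_rotvec()/(2*np.pi)
    print("move",np.round(d,4),np.round(r,4),"mm",np.round(np.linalg.norm(d)*300,1),"deg",np.round(np.linalg.norm(r)*360,1))
def down(yaw):
    "tool down, tool y at world yaw (deg)"
    a=np.radians(yaw); y=np.array([np.cos(a),np.sin(a),0]); z=np.array([0,0,-1.]); return Ro.from_matrix(np.c_[np.cross(y,z),y,z])
E
python3 - <<'E'
from h import *
np.set_printoptions(precision=4,suppress=True)
sc,sd=load("scene"),load("side")
go((.49,-.11,.27),down(13))
g=[ray(sc,(193.4,178.3)),ray(sd,(300.6,154.2))]; print("glass",tri(g),plane(sc,(193.4,178.3),.286))
print("foot",plane(sc,(191.8,250.8),.008),plane(sd,(329,222),.008))
E
```

```text
move [-1.6722 -1.837  -0.129 ] [-0.0002  0.0001  0.1713] mm 746.3 deg 61.7
glass (array([0.6823, 0.2367, 0.286 ]), [np.float64(0.0016125539895885817), np.float64(0.001612553989588608)]) [0.678  0.2375 0.286 ]
foot [0.7932 0.2222 0.008 ] [0.7929 0.2085 0.008 ]
```

Request:
{"api": "apply_moves", "payload": {"moves": [[-0.09, -0.1, -0.02, 0, 0, 0.018, 1], [-0.18, -0.2, -0.04, 0, 0, 0.036, 1], [-0.27, -0.3, -0.06, 0, 0, 0.054, 1], [-0.36, -0.4, -0.08, 0, 0, 0.072, 1], [-0.45, -0.5, -0.1, 0, 0, 0.09, 1], [-0.54, -0.6, -0.12, 0, 0, 0.108, 1], [-0.63, -0.7, -0.13, 0, 0, 0.126, 1], [-0.72, -0.8, -0.13, 0, 0, 0.144, 0.8], [-0.81, -0.9, -0.13, 0, 0, 0.162, 0.5], [-0.9, -0.97, -0.13, 0, 0, 0.171, 0]]}}

```text
clock: 0.98
tcp_pos: [0.335, 0.1998, 0.2704]
eef_rot: [0.624, 0.782, -0.0, 0.0]
contact_force: [1.3, 0.4, -0.0]
finger_gap: 0.052
grip_force: 0.0
```

```bash
python3 - <<'E'
from h import *
go((.49,-.11,.27),down(13))
E
```

```text
move [-1.1214  0.2749  0.002 ] [-0.      0.0001 -0.0005] mm 346.4 deg 0.2
```

Request:
{"api": "apply_moves", "payload": {"moves": [[-0.12, 0.03, 0, 0, 0, 0, 0], [-0.24, 0.06, 0, 0, 0, 0, 0], [-0.36, 0.09, 0, 0, 0, 0, 0], [-0.48, 0.12, 0, 0, 0, 0, 0], [-0.6, 0.15, 0, 0, 0, 0, 0], [-0.72, 0.18, 0, 0, 0, 0, 0], [-0.84, 0.21, 0, 0, 0, 0, 0], [-0.93, 0.24, 0, 0, 0, 0, 0], [-1.0, 0.25, 0, 0, 0, 0, 0], [-1.0, 0.25, 0, 0, 0, 0, 0]]}}

```text
clock: 1.82
tcp_pos: [0.4783, -0.0767, 0.2696]
eef_rot: [0.623, 0.782, -0.001, 0.001]
contact_force: [0.6, 0.3, 0.7]
finger_gap: -0.0002
grip_force: 0.0
```

```bash
python3 - <<'E'
from h import *
from workcell import *
s=read_state(); c=read_camera("wrist"); np.savez("wrist1.npz",**c,p=s["tcp_pos"],q=s["eef_rot"]); cv2.imwrite("pics/w1.png",c["image"][:,:,::-1])
for n in("scene","side"):
    d=read_camera(n); np.savez(n+"1.npz",**d)
    x=dict(scene=(150,140),side=(285,130))[n]
    cv2.imwrite(f"pics/{n}1c.png",cv2.resize(d["image"][x[1]:x[1]+125,x[0]:x[0]+90,::-1],None,fx=4.8,fy=4.8,interpolation=cv2.INTER_CUBIC))
a=[cv2.imread(f"pics/{n}1c.png")[:,:400] for n in("scene","side")]
cv2.imwrite("pics/st.png",np.hstack(a))
print(s["tcp_pos"],s["eef_rot"])
E
```

```text
[ 0.47832212 -0.07667062  0.26961243] [ 6.23395501e-01  7.81905944e-01 -7.65504430e-04  7.47289369e-04]
```

View pics/w1.png

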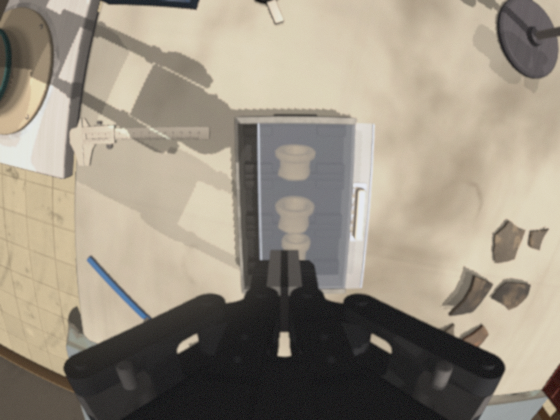

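View pics/st.png

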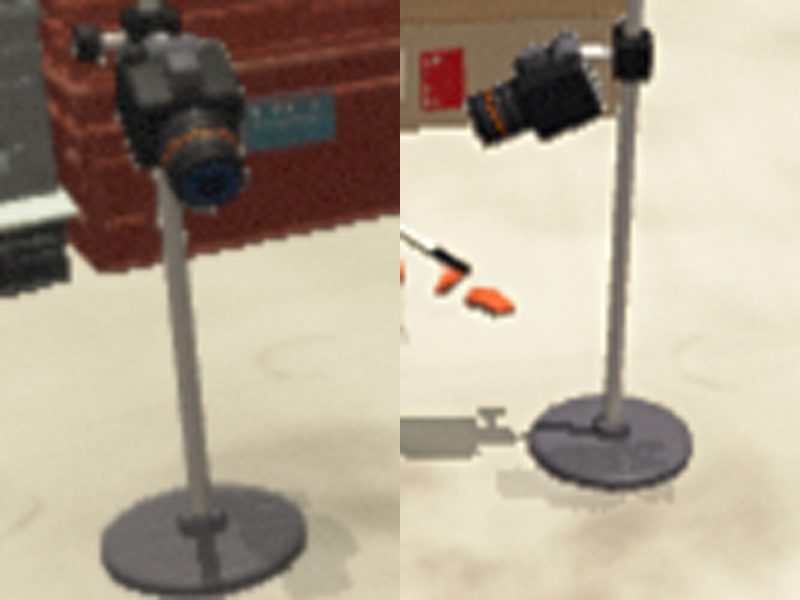

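The wrist view shows the box with its rim corners near (237,119), (356,118) and (244,290), and the bar near (359,213). The necks are at (295,161), (295,213) and (295,245), all with their mouths up the image (+y). The lowest is about 30 px wide against 39 px for the others, so it is the slender one, in the y=-66 cut-out. In the stand crop the column base is near (200,515) in the scene half and (612,422) in the side half.

```bash
cat >> h.py <<'E'
def wray(w,p):
    u=(np.array(p,float)-w["mtx"][:2,2])/w["mtx"][0,0]; r=np.hypot(*u)
    d=np.array([u[0]/r*np.sin(r),u[1]/r*np.sin(r),np.cos(r)]) if r>0 else np.array([0,0,1.])
    R=Ro.from_quat(w["q"]); T=w["T_tool_cam"]
    return w["p"]+R.apply(T[:3,3]),R.apply(T[:3,:3]@d)
def wpl(w,p,z):
    o,d=wray(w,p); return (o+d*(z-o[2])/d[2])[:2]
E
python3 - <<'E'
from h import *
np.set_printoptions(precision=4,suppress=True)
w=load("wrist"); w=dict(np.load("wrist1.npz"))
tl,tr,bl=[wpl(w,p,.064) for p in((237,119),(356,118),(244,290))]
print(tl,tr,bl,np.linalg.norm(tl-tr),np.linalg.norm(tl-bl))
print("yaw x",np.degrees(np.arctan2(*(tr-tl)[::-1])),"yaw y",np.degrees(np.arctan2(*(tl-bl)[::-1]))-90,"centre",(tr+bl)/2)
print("bar",wpl(w,(359,186),.075),wpl(w,(359,240),.075),wpl(w,(359,213),.075))
a=[wpl(w,p,.061) for p in((258,122),(374,124))];print("lid x edges",a,np.linalg.norm(a[0]-a[1]))
for n,p in dict(top=(295,161),mid=(295,213),bot=(296,245)).items(): print(n,wpl(w,p,.04))
sc,sd=load("scene"),load("side")
B=tri([ray(sc,(191.3,246.9)),ray(sd,(328.8,217.5))]);print("col base",B, "wrist foot",wpl(w,(530,38),.008))
print("col mid",tri([ray(sc,(150+172/4.8,140+225/4.8)),ray(sd,(285+629/4.8-400/4.8,130+100/4.8))]))
print("clamp",tri([ray(sc,(150+122/4.8,140+18/4.8)),ray(sd,(285+232/4.8,130+52/4.8))]))
G=np.array([.681,.237]);d=B[0][:2]-G;print(np.linalg.norm(d),np.degrees(np.arctan2(d[1],d[0])))
E
```

```text
[ 0.414  -0.0233] [0.5376 0.0071] [ 0.4602 -0.2243] 0.1272716631495869 0.20619673921619608
yaw x 13.822559510194813 yaw y 12.950544439280065 centre [ 0.4989 -0.1086]
bar [ 0.5577 -0.0629] [ 0.5762 -0.1234] [ 0.5665 -0.0924]
lid x edges [array([ 0.4365, -0.022 ]), array([0.5596, 0.0062])] 0.1262873913217124
top [ 0.4862 -0.0577]
mid [ 0.5008 -0.119 ]
bot [ 0.5119 -0.1595]
col base (array([0.7946, 0.2217, 0.0206]), [np.float64(0.0005477479905750342), np.float64(0.0005477479905749788)]) wrist foot [0.7902 0.2184]
col mid (array([0.7867, 0.2374, 0.2592]), [np.float64(0.03421912182892862), np.float64(0.03421912182892855)])
clamp (array([0.8001, 0.2317, 0.3419]), [np.float64(0.007892762295347959), np.float64(0.00789276229534806)])
0.11466823851570088 -7.684516059180196
```

Box centre is (0.499,-0.1087), yaw about 13.3°, and the lid joint is about 0.02. The stand's yaw is about -7.7°. Next I'll go down just before the bar.

```bash
cat >> h.py <<'E'
BO=np.array([.499,-.1087]); YA=13.3; ca,sa=np.cos(np.radians(YA)),np.sin(np.radians(YA))
def box(x,y,z): return np.array([*(BO+x*np.array([ca,sa])+y*np.array([-sa,ca])),z])
E
python3 -c "
from h import *
go(box(.033,0,.067),down(YA))"
```

```text
move [-0.1364  0.158   0.6759] [-0.0002 -0.0002 -0.0006] mm 212.2 deg 0.3
```

Request:
{"api": "apply_moves", "payload": {"moves": [[-0.03, 0.04, 0.12, 0, 0, 0, 0], [-0.06, 0.08, 0.24, 0, 0, 0, 0], [-0.09, 0.12, 0.36, 0, 0, 0, 0], [-0.136, 0.158, 0.46, 0, 0, 0, 0], [-0.136, 0.158, 0.54, 0, 0, -0.001, 0], [-0.136, 0.158, 0.6, 0, 0, -0.001, 0], [-0.136, 0.158, 0.64, 0, 0, -0.001, 0], [-0.136, 0.158, 0.66, 0, 0, -0.001, 0], [-0.136, 0.158, 0.672, 0, 0, -0.001, 0], [-0.136, 0.158, 0.672, 0, 0, -0.001, 0]]}}

```text
clock: 2.8
tcp_pos: [0.5317, -0.1008, 0.0687]
eef_rot: [0.619, 0.785, 0.0, -0.0]
contact_force: [0.2, -1.5, -0.2]
finger_gap: 0.0001
grip_force: 0.0
```

```bash
python3 -c "
from h import *
from workcell import read_state
s=read_state();print(s['tcp_pos'],s['contact_force']);
go(box(.033,0,.067),down(YA)); go(box(.1405,0,.067),down(YA))"
```

```text
[ 0.53169274 -0.10079244  0.06871277] [ 0.19891647 -1.51633027 -0.23764063]
move [-0.0006 -0.0021  0.0057] [-0.     -0.0001  0.0006] mm 1.8 deg 0.2
move [-0.002   0.3562  0.0056] [-0.     -0.0001  0.0006] mm 106.9 deg 0.2
```

Request:
{"api": "apply_moves", "payload": {"moves": [[0, 0.02, 0.004, 0, 0, 0, 0], [0, 0.04, 0.004, 0, 0, 0, 0], [0, 0.06, 0.004, 0, 0, 0, 0], [0, 0.08, 0.004, 0, 0, 0, 0], [0, 0.1, 0.004, 0, 0, 0, 0], [0, 0.12, 0.004, 0, 0, 0, 0], [0, 0.14, 0.004, 0, 0, 0, 0], [0, 0.16, 0.004, 0, 0, 0, 0], [0, 0.18, 0.004, 0, 0, 0, 0], [0, 0.2, 0.004, 0, 0, 0, 0]]}}

```text
clock: 3.63
tcp_pos: [0.5916, -0.0882, 0.0682]
eef_rot: [0.619, 0.785, 0.0, 0.001]
contact_force: [-1.7, -1.7, 6.1]
finger_gap: 0.0004
grip_force: 2.7
```

Request:
{"api": "apply_moves", "payload": {"moves": [[0, 0.02, 0, 0, 0, 0, 0], [0, 0.04, 0, 0, 0, 0, 0], [0, 0.06, 0, 0, 0, 0, 0], [0, 0.08, 0, 0, 0, 0, 0], [0, 0.095, 0, 0, 0, 0, 0], [0, 0.11, 0, 0, 0, 0, 0], [0, 0.12, 0, 0, 0, 0, 0], [0, 0.13, 0, 0, 0, 0, 0], [0, 0.14, 0, 0, 0, 0, 0], [0, 0.145, 0, 0, 0, 0, 0]]}}

```text
clock: 4.47
tcp_pos: [0.6342, -0.0784, 0.0683]
eef_rot: [0.619, 0.785, 0.0, 0.001]
contact_force: [-0.3, -2.7, 5.9]
finger_gap: 0.0001
grip_force: 2.6
```

```bash
python3 - <<'E'
from h import *
from workcell import *
s=read_state(); print(s["tcp_pos"],s["contact_force"]); c=read_camera("wrist"); np.savez("wrist2.npz",**c,p=s["tcp_pos"],q=s["eef_rot"])
d=read_camera("side"); np.savez("side2.npz",**d)
cv2.imwrite("pics/m2.png",np.hstack([cv2.resize(c["image"],(448,336))[:,:,::-1],cv2.resize(d["image"][235:319,222:310,::-1],(352,336),interpolation=cv2.INTER_CUBIC)]))
p=s["tcp_pos"][:2]-BO; print(p@[ca,sa],p@[-sa,ca])
E
```

```text
[ 0.63422269 -0.07837672  0.06828294] [-0.26871085 -2.68456896  5.90900909]
0.13857172818029986 -0.0015979739669770203
```

View pics/m2.png

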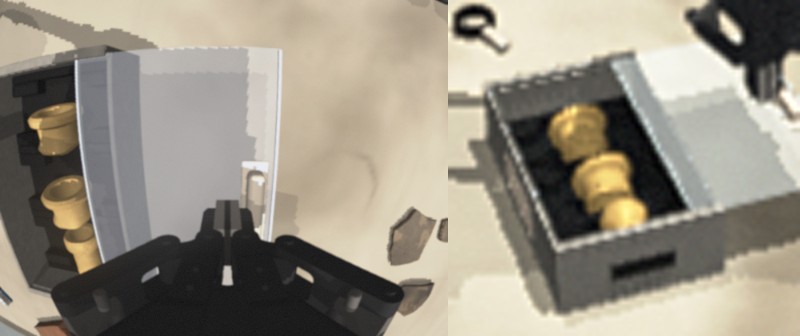

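The lid is now mostly open in both views. All three necks are visible, with the slender one nearest the -y end. The bar is at about (253,190) in the left half, close beside the fingers. I'll measure the lid's travel.

```bash
python3 - <<'E'
from h import *
w=dict(np.load("wrist2.npz")); sd=dict(np.load("side2.npz"))
f=lambda p:(round((p-BO)@[ca,sa],4),round((p-BO)@[-sa,ca],4))
for p in((77,60),(79,120),(82,150),(105,270),(281,48),(283,120)): print(p,f(wpl(w,(p[0]*1.25,p[1]*1.25),.061)))
print("bar top L/R",f(wpl(w,(243*1.25,165*1.25),.075)),f(wpl(w,(265*1.25,165*1.25),.075)))
print("side lid edge",[f(plane(sd,(222+x/4,235+y/4),.061)[:2]) for x,y in((165,60),(263,205))])
E
```

```text
(77, 60) (np.float64(0.043), np.float64(0.0965))
(79, 120) (np.float64(0.0425), np.float64(0.0576))
(82, 150) (np.float64(0.0423), np.float64(0.0377))
(105, 270) (np.float64(0.0403), np.float64(-0.0607))
(281, 48) (np.float64(0.1684), np.float64(0.0974))
(283, 120) (np.float64(0.1705), np.float64(0.0552))
bar top L/R (np.float64(0.1466), np.float64(0.0319)) (np.float64(0.1587), np.float64(0.0319))
side lid edge [(np.float64(0.0447), np.float64(0.0924)), (np.float64(0.0564), np.float64(-0.1051))]
```

Request:
{"api": "apply_moves", "payload": {"moves": [[0, 0.003, -0.002, 0, 0, 0, 0], [0, 0.006, -0.004, 0, 0, 0, 0], [0, 0.009, -0.004, 0, 0, 0, 0], [0, 0.012, -0.004, 0, 0, 0, 0], [0, 0.015, -0.004, 0, 0, 0, 0], [0, 0.018, -0.004, 0, 0, 0, 0], [0, 0.021, -0.004, 0, 0, 0, 0], [0, 0.024, -0.004, 0, 0, 0, 0], [0, 0.024, -0.004, 0, 0, 0, 0], [0, 0.024, -0.004, 0, 0, 0, 0]]}}

```text
clock: 5.4
tcp_pos: [0.6404, -0.0761, 0.069]
eef_rot: [0.619, 0.785, 0.0, 0.001]
contact_force: [0.2, -0.6, -1.2]
finger_gap: -0.0002
grip_force: 0.0
```

```bash
python3 - <<'E'
from h import *
from workcell import *
s=read_state(); p=s["tcp_pos"][:2]-BO; print(s["contact_force"],p@[ca,sa])
go(box(.06,-.03,.2),down(YA)); go(box(0,-.066,.2),down(YA))
E
```

```text
[ 0.22604938 -0.60729128 -1.22655155] 0.14516437693889092
move [-0.0969 -0.2834 -0.4371] [0.0003 0.0001 0.0004] mm 159.0 deg 0.2
move [-0.2163 -0.4837 -0.4374] [0.0003 0.0001 0.0004] mm 206.1 deg 0.2
```

Request:
{"api": "apply_moves", "payload": {"moves": [[0, 0, -0.08, 0, 0, 0, 0], [0, -0.02, -0.2, 0, 0, 0, 0], [-0.03, -0.06, -0.3, 0, 0, 0, 0], [-0.1, -0.12, -0.38, 0, 0, 0, 0.2], [-0.18, -0.2, -0.43, 0, 0, 0, 0.4], [-0.26, -0.28, -0.44, 0, 0, 0, 0.59], [-0.34, -0.36, -0.44, 0, 0, 0, 0.59], [-0.41, -0.41, -0.44, 0, 0, 0, 0.59], [-0.43, -0.42, -0.44, 0, 0, 0, 0.59], [-0.43, -0.42, -0.44, 0, 0, 0, 0.59]]}}

```text
clock: 6.23
tcp_pos: [0.5469, -0.2327, 0.201]
eef_rot: [0.621, 0.784, 0.0, 0.001]
contact_force: [0.3, -0.3, -0.2]
finger_gap: 0.0506
grip_force: 0.0
```

```bash
python3 - <<'E'
from h import *
from workcell import *
s=read_state(); print(s["tcp_pos"],s["finger_gap"]); c=read_camera("wrist"); np.savez("wrist3.npz",**c,p=s["tcp_pos"],q=s["eef_rot"])
cv2.imwrite("pics/w3.png",c["image"][:,:,::-1])
E
```

```text
[ 0.54694889 -0.23266851  0.20099753] 0.05062489269476715
```

View pics/w3.png

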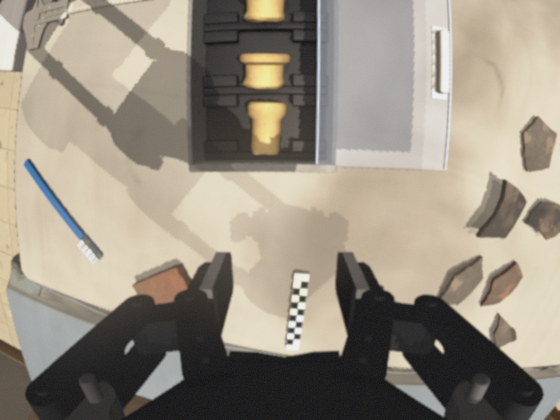

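Now the slender neck is in full view, with its mouth edge near (266,103) and foot edge near (265,153). The lid's near edge is at (316,165), its far edge at (447,165), and the box's -x,-y rim corner at (190,169).

```bash
python3 - <<'E'
from h import *
w=dict(np.load("wrist3.npz"))
f=lambda p,z:np.round([(wpl(w,p,z)-BO)@[ca,sa],(wpl(w,p,z)-BO)@[-sa,ca]],4)
for n,p,z in(("lid edge",(316,165),.061),("lid edge",(318,60),.061),("lid far",(447,165),.061),("lid far",(451,20),.061),("corner",(190,169),.064),("corner bl",(336,166),.064),
 ("mouth L",(248,106),.0265),("mouth R",(286,104),.0265),("mouth top edge",(267,101),.035),("foot edge",(265,154),.0265),("foot L",(252,148),.0265),("foot R",(279,148),.0265),("waist L",(254,125),.0265),("waist R",(279,125),.0265),("notch",(238,131),.022),("notch",(238,154),.022),("notch r",(300,131),.022)): print(n,f(p,z))
hsv=cv2.cvtColor(w["image"],cv2.COLOR_RGB2HSV); m=((hsv[...,1]>110)&(hsv[...,2]>110)).astype(np.uint8); m[:96]=0;m[162:]=0;m[:,:205]=0;m[:,310:]=0
y,x=np.nonzero(m); print("mask",len(x),x.mean(),y.mean(),f((x.mean(),y.mean()),.03),x.min(),x.max(),y.min(),y.max())
for r in range(98,160,5): print(r,np.nonzero(m[r])[0][[0,-1]] if m[r].any() else None,end=" ")
print(); go(box(0,-.066,.09),down(YA))
E
```

```text
lid edge [ 0.0459 -0.1044]
lid edge [ 0.0466 -0.0121]
lid far [ 0.1736 -0.101 ]
lid far [0.1741 0.0402]
corner [-0.0664 -0.1066]
corner bl [ 0.0632 -0.1046]
mouth L [-0.017  -0.0519]
mouth R [ 0.0196 -0.0504]
mouth top edge [ 0.0018 -0.0476]
foot edge [-0.0009 -0.0993]
foot L [-0.0136 -0.0932]
foot R [ 0.0128 -0.0934]
waist L [-0.0113 -0.0706]
waist R [ 0.0129 -0.0708]
notch [-0.0277 -0.0765]
notch [-0.0282 -0.0996]
notch r [ 0.0334 -0.0769]
mask 776 264.4845360824742 125.56056701030928 [-0.001  -0.0711] 248 284 102 153
98 None 103 [250 282] 108 [248 284] 113 [249 284] 118 [252 280] 123 [253 279] 128 [253 279] 133 [253 278] 138 [253 275] 143 [255 275] 148 [254 276] 153 [258 259] 158 None 
move [ 0.2142 -0.0634  0.3693] [ 0.0002 -0.0001  0.0001] mm 129.5 deg 0.1
```

```bash
python3 - <<'E'
from h import *
w=dict(np.load("wrist3.npz")); g=w["image"].astype(int).sum(2)
f=lambda p,z:np.round([(wpl(w,p,z)-BO)@[ca,sa],(wpl(w,p,z)-BO)@[-sa,ca]],4)
cols=(212,222,232,240,244,292,302,308)
print([float(f((c,130),.022)[0]) for c in cols])
for r in range(30,166,2): print(r,f((228,r),.022)[1],[int(g[r:r+2,c-1:c+2].mean()) for c in cols])
E
```

```text
[-0.054, -0.0438, -0.0337, -0.0257, -0.0217, 0.0255, 0.0354, 0.0413]
30 0.0263 [136, 136, 147, 78, 79, 99, 179, 132]
32 0.0242 [165, 175, 183, 131, 156, 125, 215, 152]
34 0.022 [181, 186, 193, 173, 198, 136, 225, 152]
36 0.0199 [185, 195, 201, 185, 206, 139, 232, 155]
38 0.0178 [189, 195, 205, 183, 204, 134, 208, 148]
40 0.0157 [166, 151, 139, 184, 205, 124, 110, 95]
42 0.0136 [89, 82, 92, 188, 205, 180, 84, 85]
44 0.0115 [116, 143, 160, 200, 207, 216, 111, 114]
46 0.0095 [158, 170, 186, 203, 207, 224, 128, 129]
48 0.0074 [173, 187, 194, 202, 207, 228, 129, 132]
50 0.0053 [175, 185, 196, 206, 209, 232, 132, 125]
52 0.0032 [178, 187, 196, 207, 251, 233, 133, 134]
54 0.0012 [175, 185, 196, 242, 401, 233, 132, 132]
56 -0.0009 [175, 187, 198, 284, 448, 232, 131, 134]
58 -0.0029 [176, 186, 199, 278, 449, 238, 138, 136]
60 -0.005 [179, 187, 198, 248, 416, 236, 136, 137]
62 -0.007 [179, 190, 199, 179, 268, 240, 139, 138]
64 -0.0091 [176, 186, 199, 194, 171, 240, 138, 140]
66 -0.0111 [179, 189, 198, 203, 161, 243, 138, 140]
68 -0.0131 [179, 190, 201, 202, 160, 243, 138, 140]
70 -0.0152 [177,
[... 1812 characters left out ...]
, 172, 168]
140 -0.0853 [146, 152, 159, 169, 174, 190, 205, 165]
142 -0.0873 [160, 180, 190, 169, 178, 219, 277, 187]
144 -0.0893 [160, 178, 188, 174, 178, 219, 278, 191]
146 -0.0913 [157, 179, 186, 172, 182, 219, 258, 186]
148 -0.0933 [161, 177, 185, 169, 180, 218, 236, 185]
150 -0.0953 [158, 168, 174, 167, 169, 203, 208, 177]
152 -0.0974 [160, 169, 176, 176, 180, 181, 178, 178]
154 -0.0994 [175, 177, 188, 191, 190, 198, 193, 190]
156 -0.1014 [175, 176, 185, 189, 192, 193, 187, 188]
158 -0.1035 [179, 183, 187, 192, 193, 195, 192, 188]
160 -0.1055 [216, 220, 225, 235, 237, 235, 229, 226]
162 -0.1075 [262, 268, 283, 298, 296, 299, 313, 311]
164 -0.1096 [296, 305, 347, 359, 355, 362, 509, 496]
```

Notches in this cut-out span y = -0.086 to -0.051, so pads centred at -0.071 fit and sit on the waist. I'll descend there with a 50 mm opening.

Request:
{"api": "apply_moves", "payload": {"moves": [[0.06, -0.02, 0.09, 0, 0, 0, 0.59], [0.12, -0.04, 0.18, 0, 0, 0, 0.59], [0.17, -0.06, 0.26, 0, 0, 0, 0.59], [0.198, -0.063, 0.33, 0, 0, 0, 0.59], [0.198, -0.063, 0.4, 0, 0, 0, 0.59], [0.198, -0.063, 0.46, 0, 0, 0, 0.59], [0.198, -0.063, 0.52, 0, 0, 0, 0.59], [0.198, -0.063, 0.57, 0, 0, 0, 0.59], [0.198, -0.063, 0.6, 0, 0, 0, 0.59], [0.198, -0.063, 0.61, 0, 0, 0, 0.59]]}}

```text
clock: 7.12
tcp_pos: [0.5146, -0.1756, 0.0161]
eef_rot: [0.619, 0.786, 0.0, -0.002]
contact_force: [0.3, 0.8, 1.8]
finger_gap: 0.0504
grip_force: 1.0
```

```bash
python3 - <<'E'
from h import *
from workcell import *
s=read_state(); print(s["tcp_pos"],s["contact_force"],s["finger_gap"])
go(box(0.0005,-.071,.012),down(YA))
E
```

```text
[ 0.51461734 -0.17559021  0.01610493] [0.3067208  0.844448   1.80314811] 0.05043572212496705
move [-0.0077  0.0023  0.0137] [-0.0003 -0.0004  0.0007] mm 4.8 deg 0.3
```

Request:
{"api": "apply_moves", "payload": {"moves": [[-0.006, 0.002, 0.005, 0, 0, 0, 0.59], [-0.006, 0.002, 0.009, 0, 0, 0, 0.59], [-0.006, 0.002, 0.009, 0, 0, 0, 0.45], [-0.006, 0.002, 0.009, 0, 0, 0, 0.38], [-0.006, 0.002, 0.009, 0, 0, 0, 0.3], [-0.006, 0.002, 0.009, 0, 0, 0, 0.2], [-0.006, 0.002, 0.009, 0, 0, 0, 0], [-0.006, 0.002, 0.009, 0, 0, 0, 0], [-0.006, 0.002, 0.009, 0, 0, 0, 0], [-0.006, 0.002, 0.009, 0, 0, 0, 0]], "squeeze": 30}}

```text
clock: 7.95
tcp_pos: [0.517, -0.179, 0.0164]
eef_rot: [0.62, 0.785, 0.001, 0.001]
contact_force: [-1.1, 2.2, 6.2]
finger_gap: 0.0327
grip_force: 28.9
```

Request:
{"api": "apply_moves", "payload": {"moves": [[0, 0, -0.02, 0, 0, 0, 0], [0, 0, -0.05, 0, 0, 0, 0], [0, 0, -0.09, 0, 0, 0, 0], [0, 0, -0.14, 0, 0, 0, 0], [0, 0, -0.2, 0, 0, 0, 0], [0, 0, -0.26, 0, 0, 0, 0], [0, 0, -0.32, 0, 0, 0, 0], [0, 0, -0.38, 0, 0, 0, 0], [0, 0, -0.43, 0, 0, 0, 0], [0, 0, -0.45, 0, 0, 0, 0]]}}

```text
clock: 8.78
tcp_pos: [0.5175, -0.1799, 0.1533]
eef_rot: [0.619, 0.785, 0.001, 0.003]
contact_force: [0.0, -0.2, -0.5]
finger_gap: 0.0326
grip_force: 29.6
```

```bash
python3 - <<'E'
from h import *
from workcell import *
s=read_state(); print(s["tcp_pos"],s["contact_force"],s["finger_gap"],s["joints"]); c=read_camera("wrist"); np.savez("wrist4.npz",**c,p=s["tcp_pos"],q=s["eef_rot"])
a=cv2.resize(c["image"][160:360,180:400,::-1],(528,480),interpolation=cv2.INTER_CUBIC)
d=read_camera("side"); np.savez("side4.npz",**d); e=d["image"][190:310,215:285,::-1]; cv2.imwrite("pics/w4.png",np.hstack([a,cv2.resize(e,(272,480),interpolation=cv2.INTER_CUBIC)]))
E
```

```text
[ 0.51745095 -0.17985112  0.15334121] [ 0.01126474 -0.20866152 -0.470714  ] 0.03262226614238663 [-4.61476101e-01  2.87977208e-01  1.69139937e+00 -9.73616012e-05
  1.15639265e+00 -6.96256925e-01]
```

View pics/w4.png

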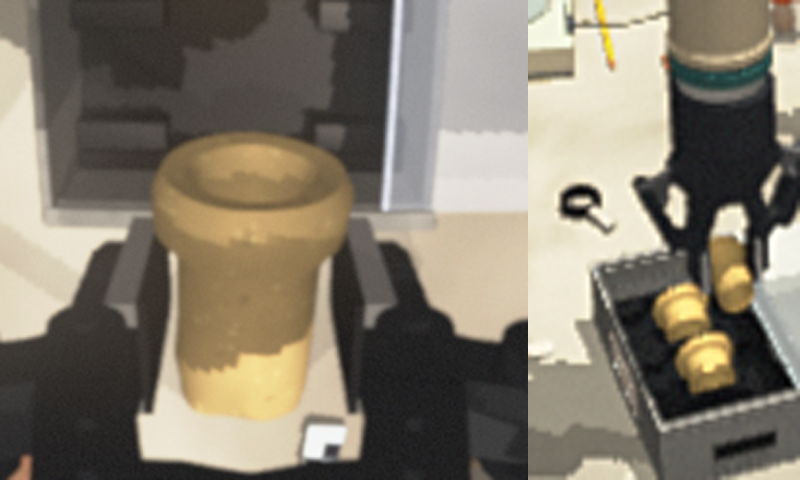

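The neck is held by its flare, with the mouth near (252,175) and foot edge near (245,415) in the left crop, slightly foot-down. Both squat necks are still in place. From the rim width and the foot-edge ray, the mouth is at about (0.022,0,-0.009) in the tool frame with a pitch of about 7°. The next move heads towards the lens.

```bash
cat >> h.py <<'E'
PSI=-8.
def final(G,psi,th,M,dist):
    p,t,q=np.radians([psi,25,th]); e=np.array([np.cos(p)*np.cos(t),np.sin(p)*np.cos(t),np.sin(t)]); y=np.array([np.sin(p),-np.cos(p),0]); d=np.cross(e,y)
    X=np.cos(q)*e+np.sin(q)*d; Z=-np.sin(q)*e+np.cos(q)*d; R=np.c_[X,y,Z]
    return np.array(G)-dist*e-R@np.array(M),Ro.from_matrix(R)
E
python3 - <<'E'
from h import *
print(final((.681,.237,.286),PSI,7,(.022,0,-.009),.15)[0])
go((.45,0.0,.24),down(-45))
w=dict(np.load("side4.npz")); h=cv2.cvtColor(w["image"],cv2.COLOR_RGB2HSV); s=h[238:272,255:285]
print((((s[...,1]>110)&(s[...,2]>90)).astype(int)))
E
```

```text
[0.52841132 0.25844494 0.20724938]
move [ 0.6332 -0.0767 -0.2959] [6.000e-04 1.000e-04 1.624e-01] mm 210.9 deg 58.5
[[0 0 0 ... 0 0 0]
 [0 0 0 ... 0 0 0]
 [0 0 0 ... 0 0 0]
 ...
 [1 1 1 ... 0 0 0]
 [1 1 1 ... 0 0 0]
 [1 1 1 ... 0 0 0]]
```

Request:
{"api": "apply_moves", "payload": {"moves": [[0.03, 0, -0.05, 0, 0, 0.008, 0], [0.09, -0.01, -0.1, 0, 0, 0.024, 0], [0.16, -0.02, -0.15, 0, 0, 0.042, 0], [0.23, -0.03, -0.19, 0, 0, 0.06, 0], [0.3, -0.04, -0.22, 0, 0, 0.078, 0], [0.37, -0.05, -0.25, 0, 0, 0.096, 0], [0.44, -0.06, -0.27, 0, 0, 0.114, 0], [0.51, -0.07, -0.29, 0, 0, 0.132, 0], [0.58, -0.075, -0.296, 0, 0, 0.15, 0], [0.63, -0.077, -0.296, 0, 0, 0.162, 0]]}}

```text
clock: 9.72
tcp_pos: [0.4483, 0.0009, 0.2384]
eef_rot: [0.924, 0.382, -0.0, -0.001]
contact_force: [0.1, 0.1, -1.0]
finger_gap: 0.0326
grip_force: 29.6
```

```bash
python3 - <<'E'
from h import *
P=final((.681,.237,.286),PSI,7,(.022,0,-.009),.22); print(P[0]); go(*P)
E
```

```text
[0.46558718 0.2672743  0.1776661 ]
move [ 0.6674 -0.5882  0.2032] [-0.0232  0.0465  0.1456] mm 273.7 deg 55.7
```

Request:
{"api": "apply_moves", "payload": {"moves": [[0.04, -0.03, 0.01, -0.001, 0.003, 0.008, 0], [0.11, -0.1, 0.03, -0.004, 0.008, 0.025, 0], [0.18, -0.16, 0.05, -0.006, 0.013, 0.04, 0], [0.26, -0.23, 0.08, -0.009, 0.018, 0.056, 0], [0.34, -0.3, 0.1, -0.012, 0.023, 0.073, 0], [0.42, -0.37, 0.13, -0.015, 0.029, 0.091, 0], [0.5, -0.44, 0.15, -0.018, 0.035, 0.109, 0], [0.58, -0.51, 0.18, -0.021, 0.041, 0.127, 0], [0.64, -0.56, 0.2, -0.023, 0.045, 0.14, 0], [0.667, -0.588, 0.203, -0.023, 0.0465, 0.1456, 0]]}}

```text
clock: 10.55
tcp_pos: [0.4648, 0.2622, 0.1768]
eef_rot: [0.987, -0.053, 0.151, 0.011]
contact_force: [0.6, 0.1, -0.6]
finger_gap: 0.0326
grip_force: 29.6
```

```bash
python3 - <<'E'
from h import *
P=final((.681,.237,.286),PSI,7,(.022,0,-.009),.15); print(P[0]); go(*P)
from workcell import *
print(read_state()["joints"])
E
```

```text
[0.52841132 0.25844494 0.20724938]
move [ 0.233  -0.0096 -0.0334] [-0.0006  0.0016  0.0051] mm 70.7 deg 2.0
[ 0.50463873  0.14539278  1.86903274 -0.2295499   0.89245191  2.30554796]
```

Request:
{"api": "apply_moves", "payload": {"moves": [[0.01, 0, 0, 0, 0, 0, 0], [0.04, -0.002, -0.005, 0, 0, 0.0, 0], [0.07, -0.003, -0.01, 0, 0, 0.0, 0], [0.1, -0.004, -0.015, 0, 0, 0, 0], [0.13, -0.004, -0.02, 0, 0, 0, 0], [0.16, -0.004, -0.025, 0, 0, 0, 0], [0.19, -0.004, -0.03, 0, 0, 0, 0], [0.215, -0.004, -0.033, 0, 0, 0, 0], [0.23, -0.004, -0.033, 0, 0, 0, 0], [0.233, -0.004, -0.033, 0, 0, 0, 0]]}}

```text
clock: 11.38
tcp_pos: [0.5304, 0.255, 0.2095]
eef_rot: [0.987, -0.052, 0.152, 0.011]
contact_force: [0.5, 0.1, 0.1]
finger_gap: 0.0329
grip_force: 29.7
```

```bash
python3 - <<'E'
from h import *
P=final((.681,.237,.286),PSI,7,(.022,0,-.009),.15); go(*P)
from workcell import *
print(read_state()["tcp_pos"])
T=[]
for n,(x,y) in dict(scene=(130,120),side=(230,110)).items():
    d=read_camera(n); np.savez(n+"5.npz",**d); T.append(cv2.resize(d["image"][y:y+100,x:x+100,::-1],(400,400),interpolation=cv2.INTER_CUBIC))
cv2.imwrite("pics/f5.png",np.hstack(T))
E
```

```text
move [-0.0098 -0.0106  0.0049] [-0.0007  0.0013  0.0055] mm 4.6 deg 2.0
[0.53041195 0.2550394  0.20954809]
```

View pics/f5.png

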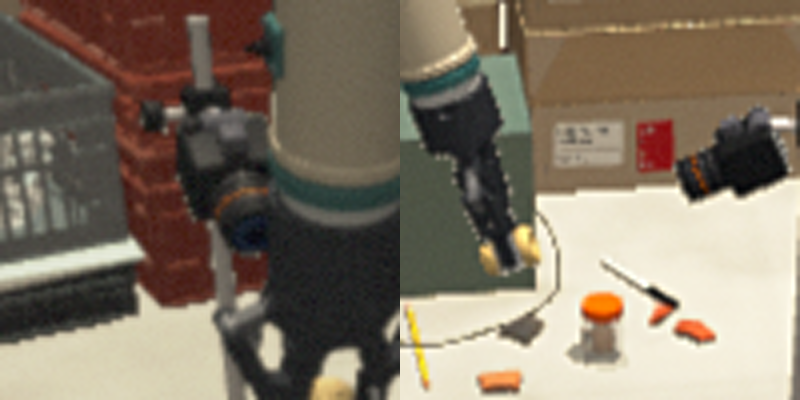

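In the side half the rim is near (527,243) and the foot near (490,255), with the lens glass at (683,178). The neck looks roughly in line with the lens axis, perhaps 10° too flat. I'll check that against the projection of the wanted neck.

```bash
python3 - <<'E'
from h import *
from workcell import read_state
np.set_printoptions(precision=2,suppress=True)
s=read_state(); R=Ro.from_quat(s["eef_rot"]).as_matrix(); p=s["tcp_pos"]
def neck(m,a,n=40):
    "silhouette samples: rim, shoulder, waist, foot circles"
    u=np.cross(a,[0,0,1]);u/=np.linalg.norm(u);v=np.cross(a,u);t=np.linspace(0,2*np.pi,n)
    return {k:np.array([m-l*a+r*(np.cos(i)*u+np.sin(i)*v) for i in t]) for k,l,r in(("mouth",0,.016),("rim",.007,.0185),("foot",.05,.0125))}
c=dict(np.load("side5.npz")); im=c["image"]; h=cv2.cvtColor(im,cv2.COLOR_RGB2HSV)
x0,y0=245,160; q=h[y0:185,x0:272]; m=((q[...,0]<32)&(q[...,0]>12)&(q[...,1]>70)&(q[...,2]>110)).astype(int)
for i,r in enumerate(m): print(y0+i,"".join(".#"[k] for k in r))
pr=lambda P:cv2.projectPoints(np.atleast_2d(P),c["rvec"],c["tvec"],c["mtx"],None)[0][:,0]
for th in(0,7,14,20):
    q=np.radians(th); a=R@[np.cos(q),0,-np.sin(q)]; M=p+R@[.022,0,-.009]
    print(th,{k:(pr(v).min(0),pr(v).max(0)) for k,v in neck(M,a).items()})
P,Rf=final((.681,.237,.286),PSI,7,(.022,0,-.009),.15)
t=np.radians([PSI,25]); e=np.array([np.cos(t[0])*np.cos(t[1]),np.sin(t[0])*np.cos(t[1]),np.sin(t[1])]); Mw=np.array((.681,.237,.286))-.15*e
print("want",{k:(pr(v).min(0),pr(v).max(0)) for k,v in neck(Mw,e).items()},"glass",pr(np.array((.681,.237,.286))))
E
```

```text
160 ...........................
161 ...........................
162 ...........................
163 ...........................
164 ...........................
165 ...........................
166 ..............####.........
167 .............#####.........
168 .............######........
169 .............######........
170 ..............######.......
171 .....###......######.......
172 .....####......#####.......
173 .....####......#####.......
174 .....####.......####.......
175 .....#####......####.......
176 ......####.................
177 ......####.................
178 .........#.................
179 ...........................
180 ...........................
181 ...........................
182 ...........................
183 ...........................
184 ...........................
0 {'mouth': (array([261.35, 166.29]), array([264.23, 174.75])), 'rim': (array([259.29, 166.18]), array([262.65, 175.95])), 'foot': (array([248.68, 171.12]), array([251.03, 177.7 ]))}
7 {'mouth': (array([260.85, 166.45]), array([264.73, 174.59])), 'rim': (array([258.81, 166.56]), array([263.31, 175.96])), 'foot': (array([248.96, 172.64]), array([252.07, 178.95]))}
14 {'mouth': (array([260.38, 166.65]), array([265.19, 174.39])), 'rim': (array([258.39, 166.98]), array([263.96, 175.92])), 'foot': (array([249.46, 174.1 ]), array([253.27, 180.1 ]))}
20 {'mouth': (array([260.01, 166.86]), array([265.56, 174.19])), 'rim': (array([258.08, 167.37]), array([264.5 , 175.84])), 'foot': (array([250.04, 175.3 ]), array([254.41, 180.99]))}
want {'mouth': (array([260.49, 166.49]), array([264.46, 174.64])), 'rim': (array([258.45, 166.58]), array([263.06, 176.  ])), 'foot': (array([248.73, 172.57]), array([251.92, 178.89]))} glass [[300.06 154.61]]
```

The neck matches the wanted silhouette within about 1 px (3 mm), and the pitch estimate of about 5–7° holds. A small final correction, then let it settle.

Request:
{"api": "apply_moves", "payload": {"moves": [[-0.002, -0.003, 0.001, 0, 0, 0.001, 0], [-0.004, -0.005, 0.002, 0, 0, 0.002, 0], [-0.006, -0.008, 0.004, 0, 0.001, 0.004, 0], [-0.008, -0.01, 0.005, 0, 0.001, 0.005, 0], [-0.01, -0.01, 0.005, 0, 0.001, 0.0055, 0], [-0.01, -0.01, 0.005, 0, 0.001, 0.0055, 0], [-0.01, -0.01, 0.005, 0, 0.001, 0.0055, 0], [-0.01, -0.01, 0.005, 0, 0.001, 0.0055, 0], [-0.01, -0.01, 0.005, 0, 0.001, 0.0055, 0], [-0.01, -0.01, 0.005, 0, 0.001, 0.0055, 0]]}}

```text
clock: 12.32
tcp_pos: [0.5272, 0.2585, 0.2068]
eef_rot: [0.986, -0.068, 0.155, 0.009]
contact_force: [0.1, 0.3, -0.5]
finger_gap: 0.0329
grip_force: 29.7
```

```bash
python3 - <<'E'
from h import *
from workcell import *
go(*final((.681,.237,.286),PSI,7,(.022,0,-.009),.15))
w=read_state(); print(w["dq"],w["grip_force"])
c=read_camera("side"); f=lambda x,y:plane(c,(x,y),.061)[:2]-BO
im=c["image"]; cv2.imwrite("pics/last.png",cv2.resize(im[235:319,222:322,::-1],(800,600),interpolation=cv2.INTER_CUBIC))
d=np.load("side4.npz")["image"].astype(int)
print("change over box/lid area since lift:",np.abs(im.astype(int)-d).sum(2)[270:330,230:330].max(), (np.abs(im.astype(int)-d).sum(2)[270:330,230:330]>120).sum())
E
```

```text
move [ 0.0044 -0.0004 -0.0003] [-0.0007  0.0005  0.0001] mm 1.3 deg 0.3
[-7.21526165e-05 -6.33955735e-04  9.54988061e-04 -1.35418561e-03
 -4.43489116e-04  2.18877104e-03] 29.696115008555353
change over box/lid area since lift: 396 201
```

```bash
python3 -c "
from workcell import *
print(finish_job())"
```

```text
the job is handed in; nothing more can be done
None
```

I handed the job in at about 12 s: the lid measured about 109 mm of 110 mm open before I lifted the neck. The slender neck is held still, with its mouth an estimated 15 cm in front of the lens and square to it, within a few millimetres and degrees by my camera checks. I saw no contact with the camera, and both squat necks were in place after the lift; `finish_job` gave no verdict.

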